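# Set the timing mark and hold the belt tensioner back

## Task

So that I can slip the belt onto the small belt-drive stand, first turn its upright drum by the hub until the fin that marks one side of it points squarely at the window of the reader block, and let go of the hub. Then push the pin of the sprung tensioner arm back, towards the rear edge of the stand, past its ratchet click, and keep pushing so that you and not the ratchet tooth hold it there against its spring: your program finishes while still holding it. Leave the spanner, the weight and the beaker beside the stand where they are.

Things in the scene. Friction and masses are not known exactly. Their poses are not given: they have to be found in the camera images.
- belt_stand: Fixed stand: grey painted plate 100 (its x) x 260 (its y) x 12 mm, screwed down. Origin: centre of its underside, on the worktop. Its x points to its back edge (away from the robot), its y along the plate to the reader block (left), z up. Drum axis at (0, 45) mm in this frame, arm pivot at (-5, -105) mm, small motor pulley (26 mm wide, top 38 mm above the worktop) at (-33, -106) mm.
- reader_window (a point): Centre of the small window of the reader block (black block 36 mm wide, 30 mm deep, top 44 mm above the worktop, at the left end of the stand). The window looks along the stand's -y to the drum axis, 49.5 mm away; the point lies 27 mm above the worktop.
- drum_hub (a point): On the drum's upright axis, in the middle of the grip length of its hub, 62 mm above the worktop. The hub is a plain aluminium cylinder 40 mm in diameter from 33 to 90 mm above the worktop; below it is a toothed pulley 62 mm in diameter. Turns with the drum on a stiff bearing (0.05 N m) and stays where it is left.
- mark (a point): Middle of the outer edge of the mark: a black plastic fin 8 mm wide that stands out from the toothed pulley to 40.5 mm from the drum's axis, 14 to 33 mm above the worktop. A black line on the top and down the side of the hub lies on the same side as the fin.
- drum (a joint): Angle of the drum about its upright axis, rad: 0 when the fin points exactly at the reader window, growing anticlockwise seen from above; turns from -3.1 to 3.1. It starts somewhere between 0.8 and 2.4.
- push_pin (a point): Centre of the bare part of the push pin, 67 mm above the worktop: an upright steel pin 12 mm in diameter, bare from 42 to 92 mm, on the arm's free end, 75 mm from its pivot; the rubber idler below is 22 mm wide (top 38 mm). At rest at x -27, y -33 mm in the stand's frame. Pushed along the stand's +x it clicks after 30 mm, is well held at 37 mm and stops at 44 mm.
- tensioner_arm (a joint): Swing of the arm about its pivot, rad: 0 at rest; grows as the pin is pushed along the stand's +x (arm leans 0.30 rad to the front at 0). The ratchet clicks (pawl drops in) at 0.40; if then let go the tooth carries the arm at 0.37; above 0.40 it is clear of the tooth (0.5 is a good place to hold); stop at 0.60. Push at the pin: 5 N to start, up to 12 N on the ramp near 0.25, 9 to 10 N held.
- pawl (a joint): Travel of the little sprung pawl slider at the back edge of the stand, m: 0 when dropped in, about 0.004 to 0.005 as the tooth passes under it.
- spanner: Open-ended steel spanner 30 x 177 x 6 mm lying flat to the right of the stand (bystander). Origin: its underside, at the centre.
- brass_weight: Calibration weight 28 mm in diameter, 35 mm tall, standing to the left of the stand (bystander). Origin: centre of its underside.
- beaker: Glass beaker 70 x 77 mm, 92 mm tall, standing to the left of the stand (bystander). Origin: centre of its underside.

How it is judged (in metres and radians):
On the way, in this order (a step that is already met when the one before it is completed fails the run):
1. the drum's mark points at the reader window (within 9 degrees) with the drum let go, before the arm is pushed past its click (value of joint drum between -0.16 and 0.16 rad and contact force between the fingers and drum below 0.1 N), for 0.2 s.
2. the arm is past the ratchet click, the pawl dropped in (value of joint tensioner_arm above 0.4 rad and value of joint pawl below 0.0015 m), for 0.2 s.
At the end, for the whole second after the job is handed in: The drum is let go with its mark within 0.16 rad (9 degrees) of the reader window; the robot itself holds the tensioner arm back beyond 0.40 rad with more than 3 N, past the click and clear of the tooth, the pawl dropped in (all of step 1 and all of step 2 and contact force between any of the fingers, the arm and tensioner_arm above 3 N); the arm keeps its last pose, push and grip.
It fails at once if the spanner, the weight or the beaker is moved more than 15 mm or knocked over (distance of any of spanner, brass_weight, beaker from where it was at the start of the episode above 0.015 m or angle between any of brass_weight, beaker's own z axis and vertical above 0.5 rad).
It also fails if it takes over 53 s, if anything falls off the work surface, if the arm or the gripper's body presses on something with over 40 N, if the wrist force passes 120 N, or if a joint passes its speed limit or range.

## Robot

A 6-joint arm with a two-finger parallel gripper is mounted at the origin on a cart in front of the work surface, level with it; the furniture and walls round the work are solid. World frame = base frame: x ahead of the robot, y to its left, z up, the work surface at z = 0. Lengths are in mm, angles in degrees, forces in N, time in s.
With the tool pointing down it reaches from about 350 to 875 mm from the base axis. Payload 4.2 kg.
Tool frame: the origin (TCP) lies midway between the tips of the shut fingers; the grasp point (between the pads) lies 19 mm behind it; z points along the fingers, y is the direction in which the jaws open and shut (so a half turn about z gives the same grasp; the last joint's range is limited). The gripper opens to 85 mm and grips with 20 to 120 N. Pads are 22 mm wide; open, the fingers measure 114 mm over their backs; the gripper's body (76 mm by 85 mm) begins 54 mm behind the grasp point. The pads swing forward as they close: fully open they stand 13 mm farther back than shut.
Start: joints at [-60.642, 22.042, 0.453, 0, -68.411, -14.817], TCP at [156.944, -604.953, 231.312] pointing down, gripper open.
Joint ranges: [-179.83, 179.83], [-69.29, 118.12], [-61.27, 80.66], [-181.25, 117.63], [-171.15, -9.14], [-177.46, 177.46]. Speed limits (degrees/s): [159.86, 159.86, 180, 180, 180, 180].

## Interface

Orientations are given as a 3x3 rotation matrix whose columns are the frame's x, y, z axes.
In Python, from station import arm gives the robot as it stands. The module is installed in compiled form; this text tells all that it offers.
- The arm moves only by the tool drive_tool, never from a script. Its argument "targets" is a list that holds one entry, the list of rows, each a list of 4 numbers: the shift along the tool's x, y, z in mm, then the turn about the tool's z in rad. A call has 1 to 10 rows; each row is the pose to reach, as a shift and turn from the pose commanded when the call began, along the tool's axes at that moment; what a row does not reach only later rows make up. A row lasts 1/8 s, in which the tool goes at most 62.5 mm and 10.7 degrees, less where a joint would pass 70% of its speed; a pose out of reach is approached as far as the arm can. A call with a gripper value outside its range is refused whole. "fingers" is the opening, from 0 (shut) to 1 (fully open), set as the call begins (left out, the last holds). The fingers move at their own pace and stop on an object; "squeeze" is the grip in N (left out, the last holds). Time passes only in rows, so rows that repeat a pose let the fingers close. It gives the time, the measured TCP pose, the force and the opening at its end, in the units of the state.
- arm.read_state(): the state, without advancing time (a new reading comes with each control period).
- arm.grab_frame(name): name is "side" or "top" or "wrist"; returns a dict with "pixels" (480x640x3 uint8, red, green, blue), "depth" (480x640 float32, mm along the optical axis (not along the pixel's ray), 0 where there is no reading), "fovy" (degrees; the focal length in pixels is half the picture's height over the tangent of half this angle, whatever the lens; pixels are square), "cx", "cy" (the principal point, pixels), "D" ([k1, k2, p1, p2, k3] as OpenCV has them; the pictures are not rectified), "rvec" (rotation vector, rad) and "tvec" (3), from world to camera coordinates, as OpenCV has them. Camera axes: x right, y down, z forward; pixel columns grow to the right and rows downward; lengths in mm; the calibration is good to about 2 mm. A picture is of the moment at which its call begins.
- arm.sign_off(): hands the job in, once; it reports no verdict.
The state is a dict: "time": time; "joint_pos": joint angles; "qvel": joint speeds; "effort": joint torques, N m; "eef_pos": TCP position; "tcp_rot": TCP orientation; "wrist_force": force on the tool from outside, world axes, zero at the start; "moment": the same for the moment, N m; "finger_gap": finger opening in mm.
Only numpy, scipy, OpenCV 4.12 (cv2) and the standard library are available. Lean on these libraries where they do the work, as an engineer would, in place of code of your own. Each camera call takes 0.05 s, during which the arm holds its last target. There are 200 camera calls.

## Working session

There is one attempt and no reset: what is moved stays moved. The work goes in short steps, Python scripts to look and compute and a tool call to move; the robot and the scene stay as the last step left them, time stands still between calls to the robot, and variables do not carry over. Pictures are saved under pics/ and viewed, about 8 in all and at most 12, crops included, and the job is handed in when it is done.

Besides the shell and the picture viewer there is one more tool, called after "Emit:" by a JSON object that holds its "fn" and its "kwargs". drive_tool: Moves the arm, as the interface text tells. Its arguments: {"type":"object","properties":{"targets":{"type":"array","items":{"type":"array","items":{"type":"array","items":{"type":"number"}}}},"fingers":{"type":"number"},"squeeze":{"type":"number"}},"required":["targets"]}

```bash
mkdir -p pics; cat > h.py <<'E'
import numpy as np, cv2
from station import arm
def grab(n):
    f=arm.grab_frame(n); F=240/np.tan(np.radians(f['fovy'])/2)
    f['K']=np.array([[F,0,f['cx']],[0,F,f['cy']],[0,0,1]]); f['Dd']=np.array(f['D'],float)
    f['R']=cv2.Rodrigues(np.array(f['rvec'],float))[0]; f['t']=np.array(f['tvec'],float).ravel(); return f
def ray(f,uv):
    p=cv2.undistortPoints(np.array(uv,float).reshape(-1,1,2),f['K'],f['Dd']).reshape(-1,2)
    d=np.c_[p,np.ones(len(p))]@f['R']; return -f['R'].T@f['t'],d
def onz(f,uv,z):
    c,d=ray(f,uv); return c+d*((z-c[2])/d[:,2])[:,None]
def proj(f,P):
    return cv2.projectPoints(np.array(P,float).reshape(-1,1,3),f['R'],f['t'],f['K'],f['Dd'])[0].reshape(-1,2)
def cloud(f):
    v,u=np.mgrid[0:480,0:640]; uv=np.c_[u.ravel(),v.ravel()]
    c,d=ray(f,uv); return (c+d*f['depth'].reshape(-1,1)).reshape(480,640,3)
def save(n,im): cv2.imwrite('pics/'+n+'.png',im[...,::-1])
E
python3 - <<'E'
from h import *
s=arm.read_state(); print(s['time'],s['eef_pos'],s['tcp_rot'],s['finger_gap'])
for n in('top','side'):
    f=grab(n); save(n+'0',f['pixels']); print(n,-f['R'].T@f['t'],f['fovy'])
    np.savez('/tmp/'+n,**{k:f[k] for k in('pixels','depth','K','Dd','R','t')})
E
```

```text
0.0 [ 156.78832966 -604.39656336  230.19244086] [[-9.68001121e-01 -2.50944923e-01 -6.89102543e-04]
 [-2.50945837e-01  9.67998738e-01  2.15198319e-03]
 [ 1.27021138e-04  2.25604955e-03 -9.99997447e-01]] 85.49420442327428
top [ 324.08971147   74.7848745  1414.2087948 ] 45.35881868703732
side [112.897527   734.97080577 673.47943037] 51.337741968931006
```

View pics/top0.png

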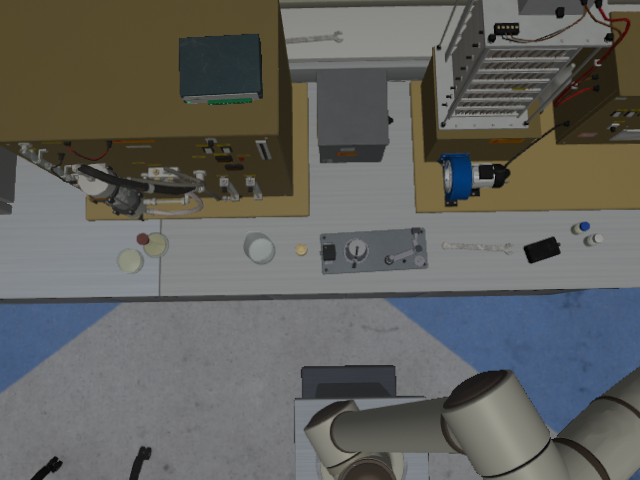

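View pics/side0.png

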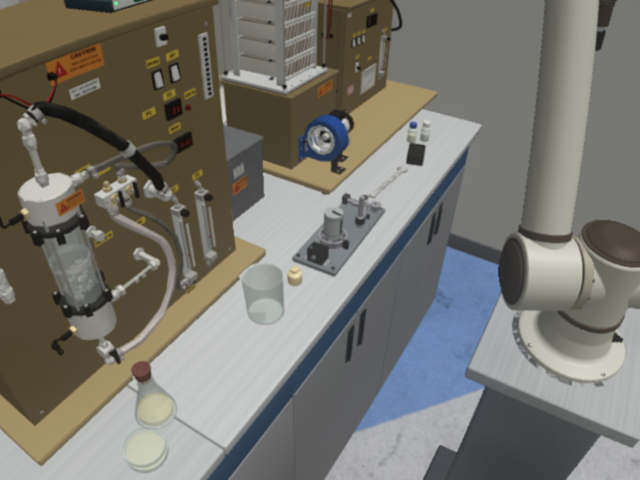

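The top view shows the stand at px (320–428, 228–274): reader at (328,252), hub at (357,250), pin near (390,260). The beaker is at (261,249), the weight at (301,250) and the spanner at (478,246). Next I measure the plate.

```bash
python3 - <<'E'
from h import *
f=dict(np.load('/tmp/top.npz')); P=cloud(f)
im=f['pixels']; 
sub=(slice(215,290),slice(300,450))
g=im.astype(int); br=g.sum(2)/3
z=P[...,2]; print('z plate',np.median(z[240:246,370:380]),'worktop',np.median(z[240:246,285:292]))
m=np.zeros((480,640),np.uint8); m[sub]=((br[sub]<150)*255)
m=cv2.morphologyEx(m,cv2.MORPH_OPEN,np.ones((3,3))); m=cv2.morphologyEx(m,cv2.MORPH_CLOSE,np.ones((9,9)))
c=max(cv2.findContours(m,0,2)[0],key=cv2.contourArea); r=cv2.minAreaRect(c); b=cv2.boxPoints(r); print(b)
w=onz(f,b,12)[:,:2]; print(w, [np.linalg.norm(w[i]-w[i-1]) for i in range(4)]); print('centre',w.mean(0))
for nm,lo,hi in(('hub',85,97),('pin',80,97),('h40',40,50)):
    k=(z>lo)&(z<hi); k[:225]=0;k[275:]=0;k[:,:315]=0;k[:,435:]=0
    n,l,st,ce=cv2.connectedComponentsWithStats(k.astype(np.uint8))
    for i in range(1,n):
        if st[i,4]>5: print(nm,st[i],ce[i],P[l==i].mean(0).round(1))
crop=im[215:290,300:450]; crop=cv2.resize(crop,None,fx=5,fy=5,interpolation=2); save('crop1',crop)
E
```

```text
z plate 12.516350258216448 worktop 0.2964676102943713
[[300. 215.]
 [449. 215.]
 [449. 289.]
 [300. 289.]]
[[ 597.10682629  141.33630939]
 [ 590.57752462 -228.59753615]
 [ 407.0993823  -220.2078653 ]
 [ 413.35440374  143.30284408]] [np.float64(183.7629452614668), np.float64(369.9914618652649), np.float64(183.66985404654426), np.float64(363.56452126620826)]
centre [502.03453424 -41.04156199]
hub [349 239  17  17 219] [356.92237443 247.15525114] [503.4   6.   90.4]
hub [389 255   6   5  24] [391.33333333 256.875     ] [479.3 -73.3  90. ]
pin [349 239  17  17 227] [356.88105727 247.27312775] [503.2   6.1  90.1]
pin [389 255   6   5  24] [391.33333333 256.875     ] [479.3 -73.3  90. ]
h40 [323 244  13  16 167] [328.99401198 251.5988024 ] [500.1  71.   44. ]
h40 [415 245   8   7  40] [418.325 248.1  ] [ 504.8 -144.    44. ]
h40 [385 258   8   6  19] [388.31578947 260.52631579] [476.2 -71.1  42.5]
```

View pics/crop1.png

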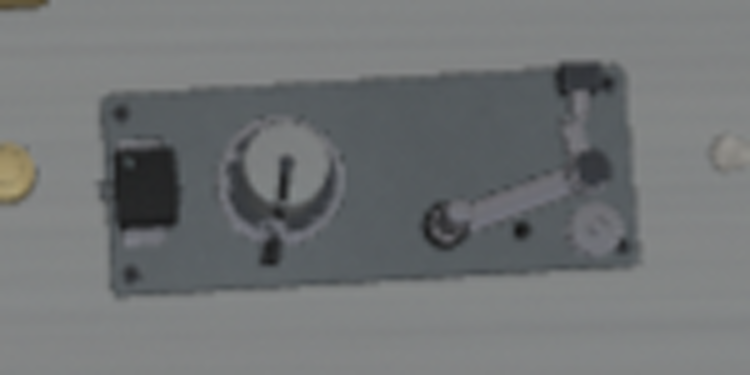

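```bash
python3 - <<'E'
from h import *
f=dict(np.load('/tmp/top.npz'))
q=lambda x,y:((x-2)/5+300,(y-2)/5+215)
w=onz(f,[q(104,95),q(624,65),q(637,265),q(116,296)],12)[:,:2]
print(w.round(1),[np.linalg.norm(w[i]-w[i-1]).round(1) for i in range(4)])
c=w.mean(0); y=(w[0]+w[3]-w[1]-w[2]);yaw=np.arctan2(-y[0],y[1]); print('c',c,'yaw',np.degrees(yaw))
R=np.array([[np.cos(yaw),-np.sin(yaw)],[np.sin(yaw),np.cos(yaw)]])
for n,p in(('drum',(0,45)),('pin',(-27,-33)),('pin.5',(12,-33))): print(n,c+R@p)
fin=onz(f,[q(268,262)],33)[0,:2]; d=fin-(c+R@(0,45)); ld=R.T@d
print('fin',d,np.linalg.norm(d),'angle',np.arctan2(-ld[0],ld[1]))
a=onz(f,[q(287,160),q(281,212)],90)[:,:2]; d=a[1]-a[0]; ld=R.T@d; print(a,np.arctan2(-ld[0],ld[1]))
E
```

```text
[[ 549.4   91.4]
 [ 559.9 -166.2]
 [ 460.5 -168.6]
 [ 449.6   87. ]] [np.float64(99.9), np.float64(257.8), np.float64(99.5), np.float64(255.8)]
c [504.86076992 -39.08226791] yaw 2.381237907014353
drum [502.99108839   5.8788741 ]
pin [479.2551845  -73.17558097]
pin.5 [518.22150758 -71.55519031]
fin [-40.01137851   7.3067039 ] 40.673066416278125 angle 1.348610544479847
[[504.755622     5.78756801]
 [480.45026902   9.1578553 ]] 1.3914501044823597
```

Every check agrees. The plate measures 99.7×257 mm, the drum is at (503, 6), its angle is about 1.37 rad, and the fin radius comes out at 40.7 mm. Moving above the drum, turning the tool on the way.

Emit:
{"fn": "drive_tool", "kwargs": {"targets": [[[-15,16,0,-0.05],[-50,52,0,-0.2],[-90,93,0,-0.37],[-130,134,0,-0.54],[-170,175,0,-0.71],[-210,217,0,-0.88],[-250,258,0,-1.05],[-290,299,0,-1.2],[-320,330,0,-1.3],[-335,346,0,-1.35]]], "fingers": 1, "squeeze": 60}}

```text
time: 1.35
eef_pos: [394.9, -184.0, 231.1]
tcp_rot: [[0.037, -0.999, -0.0], [-0.999, -0.037, 0.0], [-0.0, 0.0, -1.0]]
wrist_force: [0.1, -0.5, -0.2]
finger_gap: 85.3
```

Emit:
{"fn": "drive_tool", "kwargs": {"targets": [[[-15,-9,5,-0.04],[-50,-31,15,-0.1],[-90,-56,30,-0.18],[-130,-80,50,-0.26],[-165,-102,70,-0.3],[-182,-113,84,-0.3],[-186,-115,90,-0.3],[-186,-115,90,-0.3]]]}}

```text
time: 2.35
eef_pos: [502.5, 3.1, 141.0]
tcp_rot: [[0.326, -0.945, -0.001], [-0.945, -0.326, -0.0], [-0.0, 0.001, -1.0]]
wrist_force: [-0.3, 0.2, 0.8]
finger_gap: 85.5
```

```bash
python3 - <<'E'
from h import *
s=arm.read_state(); print(s['time'],s['eef_pos'],s['tcp_rot'],s['joint_pos'])
f=grab('wrist'); save('w1',f['pixels'])
for p in((503,6,90),(503,6,33),(463,13,33),(479.3,-73.2,90)): print(p,proj(f,p))
E
```

```text
2.35 [502.5301443    3.13711291 141.04661129] [[ 3.26175445e-01 -9.45308449e-01 -1.23113831e-03]
 [-9.45309250e-01 -3.26175207e-01 -3.95622912e-04]
 [-2.75811114e-05  1.29284891e-03 -9.99999164e-01]] [ 1.88978874e+01  1.53881651e+01 -2.37957533e+01 -1.80514015e-03
 -5.08901601e+01  1.40057473e-01]
(503, 6, 90) [[315.37818456 271.54579149]]
(503, 6, 33) [[315.99855256 240.37883035]]
(463, 13, 33) [[366.61416467 267.00840668]]
(479.3, -73.2, 90) [[412.49482286 144.95257658]]
```

View pics/w1.png

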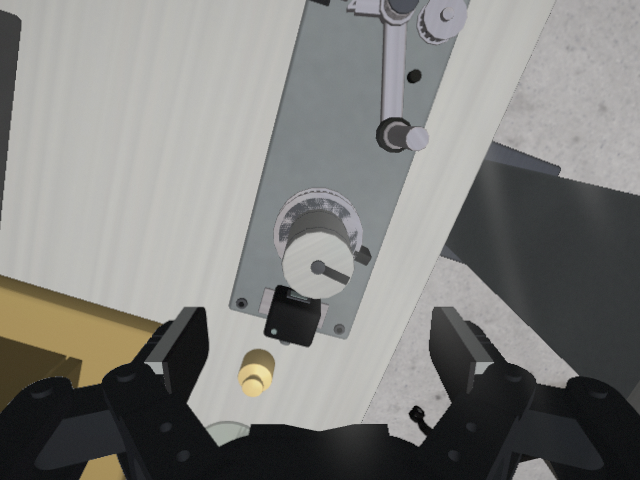

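The wrist view shows the hub top at (318,267), the fin at (362,256), the pin top at (418,139) and the weight at (256,375). That is 3–6 px from where I predicted. Casting these pixels to world positions.

```bash
python3 - <<'E'
from h import *
f=grab('wrist'); P=cloud(f); z=P[...,2]
print(onz(f,[(318,267)],90),onz(f,[(418,139)],92))
k=((z>85)&(z<96)).astype(np.uint8); k[300:]=0
n,l,st,ce=cv2.connectedComponentsWithStats(k)
for i in range(1,n):
    if st[i,4]>100: print(st[i],ce[i],P[l==i].mean(0),onz(f,[ce[i]],90))
print(arm.read_state()['eef_pos'])
E
```

```text
[[502.71922675   3.05309954  90.        ]] [[478.48247273 -76.82719361  92.        ]]
[403 127  27  25 520] [415.63653846 138.57692308] [479.52168101 -76.64297855  91.43452739] [[479.16235495 -76.71566049  90.        ]]
[ 282  229   73   70 3914] [317.94251405 263.91951967] [503.27540172   1.53528232  89.89521068] [[503.32988253   1.36841094  90.        ]]
[502.89481967   2.89249433 141.90859612]
```

Emit:
{"fn": "drive_tool", "kwargs": {"targets": [[[-1,0,20,0],[-1,0,45,0],[-1,0,68,0],[-1,0,84,0],[-1,0,93,0],[-1,0,96,0],[-1,0,96,0]]]}}

```text
time: 3.32
eef_pos: [503.1, 4.6, 45.8]
tcp_rot: [[0.327, -0.945, 0.001], [-0.945, -0.327, 0.0], [0.0, -0.001, -1.0]]
wrist_force: [-0.5, 0.1, -0.2]
finger_gap: 85.3
```

Emit:
{"fn": "drive_tool", "kwargs": {"targets": [[[0,0,0,0],[0,0,0,0],[0,0,0,0],[0,0,0,0],[0,0,0,0],[0,0,0,0],[0,0,0,0],[0,0,0,0]]], "fingers": 0, "squeeze": 40}}

```text
time: 4.32
eef_pos: [502.5, 4.6, 45.8]
tcp_rot: [[0.327, -0.945, -0.0], [-0.945, -0.327, -0.0], [0.0, 0.001, -1.0]]
wrist_force: [-2.6, 0.0, 6.6]
finger_gap: 39.3
```

Gripped at a 39.3 mm gap, which fits the 40 mm hub. Turning +1.37 rad about tool z, which is clockwise seen from above.

Emit:
{"fn": "drive_tool", "kwargs": {"targets": [[[0,0,0,0.07],[0,0,0,0.22],[0,0,0,0.38],[0,0,0,0.54],[0,0,0,0.7],[0,0,0,0.86],[0,0,0,1.02],[0,0,0,1.18],[0,0,0,1.31],[0,0,0,1.37]]]}}

```text
time: 5.58
eef_pos: [504.6, 4.0, 45.9]
tcp_rot: [[-0.862, -0.507, 0.003], [-0.507, 0.862, -0.001], [-0.003, -0.002, -1.0]]
wrist_force: [4.8, -6.7, 0.5]
finger_gap: 39.4
```

Emit:
{"fn": "drive_tool", "kwargs": {"targets": [[[0,0,0,0],[0,0,0,0],[0,0,0,0]]]}}

```text
time: 5.95
eef_pos: [504.5, 4.0, 45.9]
tcp_rot: [[-0.861, -0.509, 0.003], [-0.509, 0.861, -0.0], [-0.003, -0.002, -1.0]]
wrist_force: [3.6, -5.8, 1.2]
finger_gap: 38.7
```

Emit:
{"fn": "drive_tool", "kwargs": {"targets": [[[0,0,0,0],[0,0,0,0],[0,0,0,0],[0,0,0,0],[0,0,0,0],[0,0,0,0]]], "fingers": 1}}

```text
time: 6.7
eef_pos: [502.8, 4.8, 45.3]
tcp_rot: [[-0.861, -0.509, -0.0], [-0.509, 0.861, 0.0], [0.0, 0.0, -1.0]]
wrist_force: [-0.0, -1.6, 0.7]
finger_gap: 85.4
```

Emit:
{"fn": "drive_tool", "kwargs": {"targets": [[[0,0,-15,0],[0,0,-40,0],[0,0,-70,0],[0,0,-90,0],[0,0,-96,0],[0,0,-96,0]]]}}

```text
time: 7.45
eef_pos: [502.6, 4.7, 141.1]
tcp_rot: [[-0.861, -0.509, -0.0], [-0.509, 0.861, 0.0], [-0.0, 0.0, -1.0]]
wrist_force: [-0.5, -0.4, 0.6]
finger_gap: 85.3
```

```bash
python3 - <<'E'
from h import *
s=arm.read_state(); print(s['time'],s['eef_pos'],s['tcp_rot'],s['joint_pos'])
f=grab('top'); save('top2',cv2.resize(f['pixels'][215:290,300:450],None,fx=5,fy=5,interpolation=2))
f=grab('wrist'); save('w2',f['pixels'])
np.savez('/tmp/w2',**{k:f[k] for k in('pixels','depth','K','Dd','R','t')})
E
```

```text
7.45 [502.58425324   4.72493156 141.10099674] [[-8.60970765e-01 -5.08654427e-01 -1.28099430e-04]
 [-5.08654443e-01  8.60970734e-01  2.30504738e-04]
 [-6.95739496e-06  2.63616185e-04 -9.99999965e-01]] [ 1.90678875e+01  1.53604821e+01 -2.38199561e+01 -1.91953910e-02
 -5.08221856e+01 -7.84815164e+01]
```

View pics/w2.png

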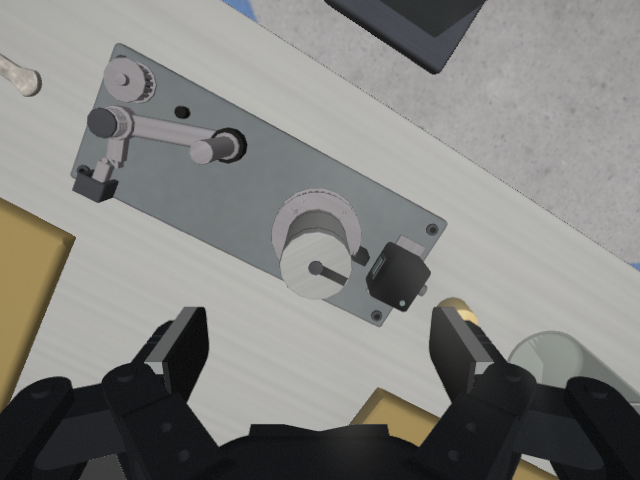

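The wrist view shows the fin at (362,257), facing the reader at (398,272). The hub line runs (316,268)→(346,284), roughly parallel to the plate edges. Measuring it.

```bash
python3 - <<'E'
from h import *
f=dict(np.load('/tmp/w2.npz'))
def ang(a,b,z):
    p=onz(f,[a,b],z); d=(p[1]-p[0])[:2]; return np.arctan2(d[1],d[0]),p[:,:2].round(1).tolist()
print('front',ang((125,43),(441,217),12)); print('back',ang((76,178),(378,326),12))
print('line',ang((316,268),(346,284),90))
im=f['pixels'].astype(int).sum(2)/3
m=np.zeros((480,640),np.uint8); m[228:300,280:355]=0
cv2.circle(m,(316,265),30,1,-1); k=(m>0)&(im<110); v,u=np.nonzero(k); print(len(u))
p=onz(f,np.c_[u,v],90)[:,:2]; c,S,V=np.linalg.svd(p-p.mean(0)); print('pca',np.arctan2(*(V[0][::-1])),S)
print('fin tip',onz(f,[(370,262),(362,257)],[33]))
for q in((203,152),): print('pin top',onz(f,[q],92))
E
```

```text
front (np.float64(1.608546356997271), [[458.2, -167.0], [449.0, 76.9]])
back (np.float64(1.6106366340891356), [[557.6, -164.1], [547.7, 86.3]])
line (np.float64(1.5832873301316956), [[503.2, 3.3], [502.9, 22.2]])
366
pca 1.6378576883103781 [110.88298931  33.88553817]
fin tip [[499.6626018   44.53292668  33.        ]
 [499.36714655  37.71833598  33.        ]]
pin top [[478.04295791 -75.77112108  92.        ]]
```

View pics/top2.png

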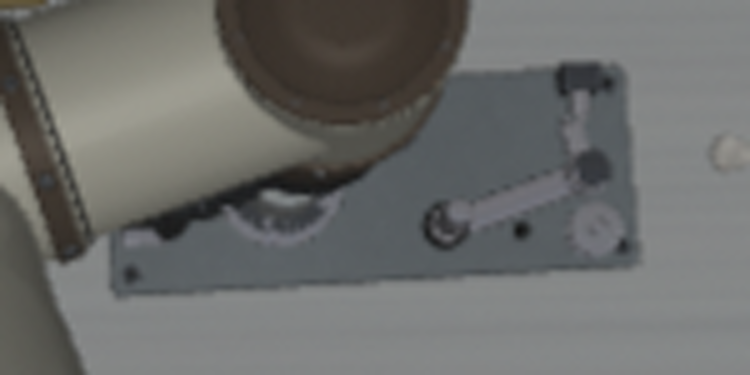

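The top view has the drum mostly covered by the arm and the tensioner untouched. The fin is within about 0.05 rad of the window direction and released. Next: shut the fingers, turn the jaw axis along the stand's x, and go in front of the pin.

Emit:
{"fn": "drive_tool", "kwargs": {"targets": [[[10,-4,0,-0.1],[35,-14,0,-0.27],[60,-23,0,-0.44],[80,-31,0,-0.61],[93,-36,0,-0.78],[97,-37,0,-0.94],[97,-37,0,-1.05],[97,-37,0,-1.07],[97,-37,0,-1.07]]], "fingers": 0}}

```text
time: 8.68
eef_pos: [437.9, -76.5, 140.8]
tcp_rot: [[0.032, -0.999, -0.001], [-0.999, -0.032, -0.0], [0.0, 0.001, -1.0]]
wrist_force: [0.0, 0.4, -0.0]
finger_gap: 0.2
```

```bash
python3 - <<'E'
from h import *
s=arm.read_state(); print(s['time'],s['eef_pos'],s['tcp_rot'],s['finger_gap'])
f=grab('wrist'); save('w3',f['pixels']); P=cloud(f);z=P[...,2]
k=((z>88)&(z<96)).astype(np.uint8)
n,l,st,ce=cv2.connectedComponentsWithStats(k)
for i in range(1,n):
    if st[i,4]>100: print(st[i],ce[i],P[l==i].mean(0),onz(f,[ce[i]],91))
print('tcp px',proj(f,s['eef_pos']),'drum',onz(f,[(0,0)],90))
E
```

```text
8.675 [437.91967955 -76.48566884 140.82339065] [[ 3.17246742e-02 -9.99496068e-01 -1.07501060e-03]
 [-9.99496637e-01 -3.17245150e-02 -1.64844984e-04]
 [ 1.30657724e-04  1.07969914e-03 -9.99999409e-01]] 0.15137031103787477
[231 254  23  23 398] [242.45979899 264.74371859] [478.59913832 -77.45796465  91.63285638] [[478.72906219 -77.21939416  91.        ]]
tcp px [[317.98198985 312.24574955]] drum [[ 585.57808563 -201.31130004   90.        ]]
```

View pics/w3.png

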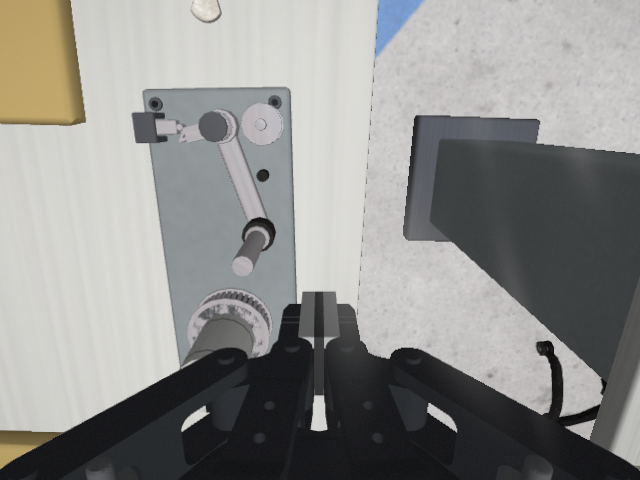

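The wrist view shows the pin top at (243,265), which is world (478.6, −76.5), and the shut fingers directly in front of it in y. Lowering, then pushing.

Emit:
{"fn": "drive_tool", "kwargs": {"targets": [[[0,0,15,0],[0,0,40,0],[0,0,65,0],[0,0,82,0],[0,0,88,0],[0,0,88,0]]]}}

```text
time: 9.48
eef_pos: [438.2, -76.5, 53.3]
tcp_rot: [[0.033, -0.999, -0.0], [-0.999, -0.033, -0.0], [0.0, 0.0, -1.0]]
wrist_force: [0.1, 0.2, 0.8]
finger_gap: -0.1
```

Emit:
{"fn": "drive_tool", "kwargs": {"targets": [[[0,-4,0,0],[0,-9,0,0],[0,-13,0,0],[0,-17,0,0],[0,-20,0,0],[0,-22,0,0],[0,-24,0,0],[0,-26,0,0],[0,-26,0,0]]]}}

```text
time: 10.6
eef_pos: [460.9, -75.3, 52.9]
tcp_rot: [[0.032, -0.999, -0.007], [-0.999, -0.032, 0.0], [-0.001, 0.007, -1.0]]
wrist_force: [-8.2, 6.3, 6.2]
finger_gap: 0.3
```

Contact, but with an unexpected sideways force. Taking a look.

```bash
python3 - <<'E'
from h import *
s=arm.read_state(); print(s['time'],s['eef_pos'],s['wrist_force'],s['moment'])
a=grab('wrist')['pixels'][200:440,160:480]; f=grab('side'); u,v=proj(f,(465,-76,60))[0].astype(int); print(u,v)
b=f['pixels'][v-60:v+60,u-80:u+80]; save('c4',np.hstack([cv2.resize(x,(400,300),interpolation=2) for x in(a,b)]))
E
```

```text
10.6 [460.89156349 -75.30945842  52.85747107] [-8.2107477   6.26934455  6.24327416] [1.47845465 1.96495837 0.09127176]
366 210
```

View pics/c4.png

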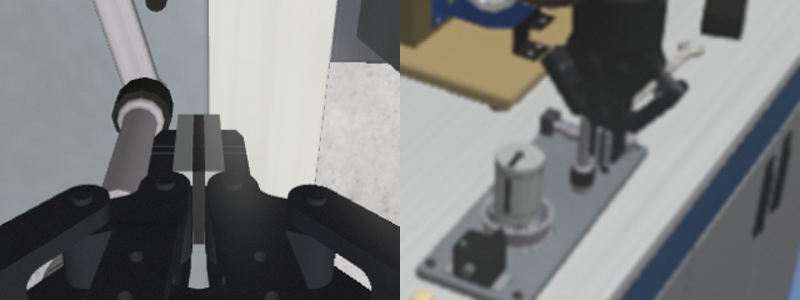

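The left panel (wrist) shows the pin, base (145,110) and top (125,175), lying against the outer finger face. The right panel shows the hub line facing the reader and the finger in front of the pin. The sideways force is friction from the pin's arc, so I push along that arc.

Emit:
{"fn": "drive_tool", "kwargs": {"targets": [[[-1,-3,0,0],[-2,-6,0,0],[-3,-9,0,0],[-3.5,-12,0,0],[-4,-15,0,0],[-4,-18,0,0],[-4,-20,0,0],[-4,-20,0,0]]]}}

```text
time: 11.7
eef_pos: [480.7, -71.0, 53.1]
tcp_rot: [[0.032, -0.999, -0.007], [-0.999, -0.032, -0.0], [-0.0, 0.007, -1.0]]
wrist_force: [-8.9, 2.7, 7.6]
finger_gap: -0.0
```

Emit:
{"fn": "drive_tool", "kwargs": {"targets": [[[0,-3,0,0],[0,-6,0,0],[0,-9,0,0],[0,-12,0,0],[0,-14,0,0],[0,-15,0,0],[0,-15,0,0]]]}}

```text
time: 12.58
eef_pos: [495.1, -71.0, 53.2]
tcp_rot: [[0.032, -0.999, -0.008], [-0.999, -0.032, -0.001], [0.0, 0.008, -1.0]]
wrist_force: [-8.7, 1.6, 8.6]
finger_gap: -0.0
```

```bash
python3 - <<'E'
from h import *
s=arm.read_state(); print(s['time'],s['eef_pos'],s['wrist_force'])
f=grab('wrist'); P=cloud(f);z=P[...,2]; np.savez('/tmp/w5',P=P)
a=f['pixels'][120:420,120:520]
k=((z>87)&(z<97)).astype(np.uint8)
n,l,st,ce=cv2.connectedComponentsWithStats(k)
for i in range(1,n):
    if st[i,4]>60: print(st[i],ce[i],P[l==i].mean(0))
t=grab('top')['pixels'][215:290,300:450]
f=grab('side'); u,v=proj(f,(495,-60,40))[0].astype(int)
b=f['pixels'][v-60:v+60,u-80:u+80]; save('c5',np.vstack([np.hstack([cv2.resize(x,(400,300),interpolation=2) for x in(a,b)]),cv2.resize(t,(800,300))[:, :]]))
E
```

```text
12.575 [495.13245202 -70.96688017  53.15875314] [-8.7311801   1.5502089   8.56708879]
[ 243  330  122   65 1885] [302.28647215 350.1867374 ] [500.51287117 -77.86469047  91.54428598]
[369 353  17   9  68] [375.67647059 357.75      ] [478.04729427 -78.59069965  95.67347314]
```

View pics/c5.png

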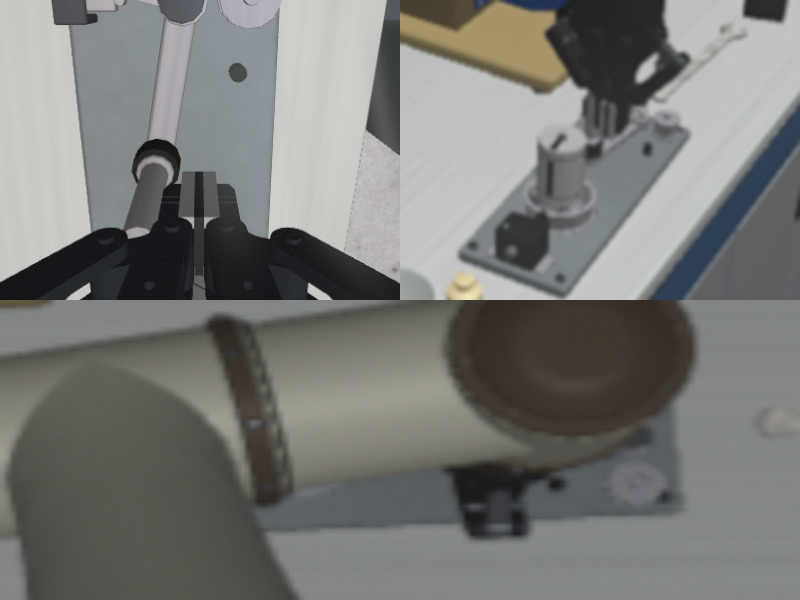

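Wrist panel: the arm now leans towards the rear, with its idler at image (277,282) and the pin top at (257,350). Hub, fin and bystanders look unchanged. Working out the arm angle.

```bash
python3 - <<'E'
from h import *
f=grab('wrist'); g=f['pixels']
yaw=np.radians(2.35); R=np.array([[np.cos(yaw),-np.sin(yaw)],[np.sin(yaw),np.cos(yaw)]])
e=onz(f,[(195,200),(208,400),(391,200),(365,400)],12)[:,:2]; print(e)
lk=onz(f,[(298,150),(285,240)],36)[:,:2]   # link centreline
d=R.T@(lk[1]-lk[0]); print('lean local rad',np.arctan2(d[0],d[1]),'swing',0.3+np.arctan2(d[0],d[1]))
for uv,z in(((277,288),42),((257,348),92)):
    p=onz(f,[uv],z)[0,:2]; print(p,'local',R.T@(p-[504,-41]))
print(arm.read_state()['wrist_force'])
E
```

```text
[[ 556.08560271 -108.34551607]
 [ 556.37710857    9.50621883]
 [ 460.36176045 -111.13547318]
 [ 465.14005006    7.08338287]]
lean local rad 0.17231789034628472 swing 0.4723178903462847
[513.20384301 -76.38878989] local [  7.74502982 -35.73641964]
[514.60214748 -78.64470364] local [  9.0496574  -38.04777186]
[-9.85613085  1.03400727  8.11691453]
```

Swing is about 0.47–0.5 rad, with a push of about 9 N that matches the given held force. I'll add 2 mm of margin and hold.

Emit:
{"fn": "drive_tool", "kwargs": {"targets": [[[0,-1,0,0],[0,-2,0,0],[0,-2,0,0],[0,-2,0,0],[0,-2,0,0],[0,-2,0,0]]]}}

```text
time: 13.52
eef_pos: [496.9, -71.1, 53.2]
tcp_rot: [[0.032, -0.999, -0.008], [-0.999, -0.032, -0.001], [0.001, 0.008, -1.0]]
wrist_force: [-9.7, 0.2, 9.6]
finger_gap: -0.4
```

```bash
python3 - <<'E'
from h import *
s=arm.read_state(); print(s['time'],s['eef_pos'],s['wrist_force'],s['qvel'])
f=grab('wrist'); yaw=np.radians(2.35)
f2=grab('side'); u,v=proj(f2,(495,-20,40))[0].astype(int)
b=f2['pixels'][v-60:v+60,u-80:u+80]
a=f['pixels'][0:300,80:480]
save('c6',np.hstack([cv2.resize(x,(400,300),interpolation=2) for x in(a,b)]))
E
```

```text
13.525 [496.90177677 -71.08272117  53.17119399] [-9.74274278  0.19982713  9.63516733] [ 0.03328509  0.05186791  0.05726282 -0.02275374 -0.01485787  0.02854299]
```

View pics/c6.png

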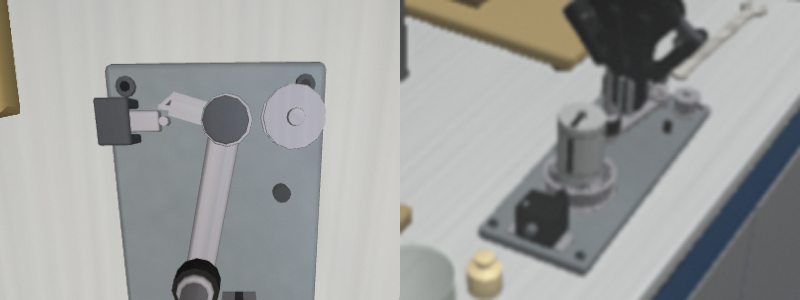

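The left panel shows the pawl tip (163,121) extended, with the tooth at (175,100) rotated past it. The right panel shows the drum line still facing the reader and the weight and beaker in place. Handing in.

```bash
python3 -c "
from station import arm
arm.sign_off(); s=arm.read_state(); print(s['time'],s['eef_pos'],s['wrist_force'])"
```

```text
the job is handed in; nothing more can be done
the job is handed in; nothing more can be done
```

The drum's fin now points at the reader window with the hub let go, and the robot is still holding the tensioner arm back past its click. I handed the job in at about 13.6 s; the hand-in gives no verdict.

- **Drum:** I gripped it by the hub and turned it about 1.37 rad. The measured error afterwards was under about 0.05 rad. The later pictures show the hub line still facing the reader.
- **Tensioner arm:** the shut fingers push the pin to a swing of about 0.5 rad (0.47 measured, then 2 mm more). The push is about 9.7 N towards the rear, which matches the force given for holding. The last picture shows the tooth past the pawl and the pawl dropped in.
- **Bystanders:** the spanner, weight and beaker look undisturbed in the last pictures; I did not measure their positions again.

**Disagreements:**
- The top and wrist cameras differed by about 3 mm on the hub and pin positions, which did not matter for the grip.
- The wrist also reads about 9 N upwards and read 6 N sideways at first contact. I took the sideways force as friction of the pin on the finger. I did not explain the upward force.

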